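# Lock the bench tool chest with its padlock

## Robot

A 6-joint arm with a two-finger parallel gripper is mounted at the origin on the work surface. World frame = base frame: x ahead of the robot, y to its left, z up, the work surface at z = 0. Lengths are in m, angles in rad, forces in N, time in s.
With the tool pointing down it reaches from about 0.275 to 0.875 m from the base axis. Payload 12.5 kg.
Tool frame: the origin (TCP) lies at the very end of the fingers, on their centre line; the grasp point (between the pads) lies 19 mm behind it; z points along the fingers, y is the line along which they close (so a half turn about z gives the same grasp; the last joint's range is limited). The gripper opens to 85 mm and grips with 20 to 120 N. Pads are 22 mm wide; open, the fingers measure 114 mm over their backs; the gripper's body (76 mm by 85 mm) begins 54 mm behind the grasp point. The pads swing forward as they close: fully open they stand 13 mm farther back than shut.
Start: joints at [1.023, 0.351, 1.652, -0, 1.139, -0.085], TCP at [0.246, 0.492, 0.231] pointing down, gripper open.
Joint ranges: [-2.75, 2.75], [-0.79, 2.1], [0.01, 2.65], [-1.57, 4.71], [0.07, 3.14], [-2.87, 2.87]. Speed limits (rad/s): [2.22, 2.22, 2.79, 3.14, 3.14, 3.14].

## Interface

Orientations are given as a 3x3 rotation matrix whose columns are the frame's x, y, z axes.
In Python, from bench import manip gives the robot as it stands. Calls block until the motion is done:
- manip.move_ptp(position, orientation): joint-space move of the TCP to a pose.
- manip.move_l(position, attitude=None, max_speed=0.15): straight line of the TCP; attitude=None keeps the orientation; max_speed is the mean speed in m/s.
- manip.move_j(angles): joint-space move.
- manip.set_gripper(opening, effort=None): opening from 0.0 (shut) to 1.0 (fully open); effort is the grip in N (None keeps the last); returns when the fingers have stopped.
- manip.dwell(seconds).
- manip.inverse_kinematics(position, orientation): joint angles nearest the present ones, or None.
- manip.grab_frame(name): name is "scene" or "top"; returns (picture, depth): 480x640x3 uint8, red, green, blue; 480x640 float32, m along the optical axis (not along the pixel's ray), 0 where there is no reading.
- manip.get_calibration(name): a dict with "camera_matrix" (3x3 intrinsics, pixels), "R" (3x3) and "t" (3): a world point X has camera coordinates R X + t. Camera axes: x right, y down, z forward; pixel columns grow to the right and rows downward; lengths in m; the calibration is good to about 2 mm. A picture is of the moment at which its call begins. get_calibration takes no time and is no camera call.
A pose or a line that the arm cannot do raises manip.Unreachable and nothing moves.
- manip.sign_off(): hands the job in, once; it reports no verdict.
Trained networks look in the newest picture that a camera, given by its name, has taken for a name from the list of things; names that differ only in an ending like _2 or _b are one class to them, and where a whole thing is asked for, a point or a joint stands for the part that bears it (a point fixed in the world has none). Each returns a list of dicts, best first, with "confidence" (0 to 1); they miss things now and then, are a little off and sometimes report something else, mostly with a low value. They report only what shows in the picture. A call takes as long as a camera call.
- manip.look_for(camera, name): "at" ([x, y, z] in m, in world coordinates, good to about 4 mm: the middle of the surface that is visible of it).
Readings, each from a call of its own:
- manip.current_time(): time.
- manip.current_qpos(): joint angles.
- manip.current_joint_vel(): joint speeds.
- manip.current_joint_torque(): joint torques, N m.
- manip.current_ee_pos(): TCP position.
- manip.current_tcp_rot(): TCP orientation.
- manip.current_force(): force on the tool from outside, world axes, zero at the start.
- manip.current_ft_torque(): the same for the moment, N m.
- manip.current_grip_width(): opening from 0.0 (shut) to 1.0 (fully open).
Only numpy, scipy, OpenCV 4.12 (cv2) and the standard library are available. Lean on these libraries where they do the work, as an engineer would, in place of code of your own. Each camera call takes 0.05 s, during which the arm holds its last target. There are 200 camera calls.

## Task

Lock up the steel tool chest: bring its lid down, swing the open padlock's shackle round until its free leg stands over its hole in the padlock body, through the slot in the lid's tongue, and press the shackle down until it clicks and stays down by itself. Don't force it: if the leg lands on metal, ease off and feel for the hole, and press no harder than the lock needs; leave the other things on the bench where they are.

Things in the scene. Friction and masses are not known exactly. Their poses are not given: they have to be found in the camera images.
- case: Grey steel tool chest, heavy, does not move: 190 deep (x) x 300 wide (y) x 102 high, plus the 3 mm lid plate (shut, its top is 105 up). Origin: centre of its underside; z up; its front, where the padlock is, faces its -x.
- heel (a point): Padlock: brass body 29 thick x 64 wide x 54 high, upright in a cradle on the chest's front. Steel shackle: U of 10 mm round bar, legs 40 apart; the heel leg never leaves the body. Point: heel leg's axis at the body's top face, 100.5 up, at x -120, y +20 of the chest; axes as the chest's. The free leg's hole, about 12 wide, is 40 from it towards -y.
- slot (a point): Middle of the slot in the lid's tongue, on its upper face (shut: x -120, y -20, z 105 of the chest). Tongue 25 wide, reaches 44 past the lid's edge; slot 13 wide (y) x 26 long (x). Under it, shut, lies the padlock's hole: the padlock sits askew in its cradle, turned stiffly about the heel leg by up to 0.15 rad, so the hole is up to 6 mm to either side along x; no reading gives this.
- lid (a joint): Lid angle in rad: 0 = shut, grows as it opens (starts 0.6 to 1.15). Hinge along the chest's y at x +97, z 102 of the chest. Stiff: the lid stays where it is left and needs 2 to 5 N on its front edge to go down.
- lid_front (a point): Middle of the lid's front edge, on its upper face, 192 from the hinge line (the lid is 306 wide). z stands square on the lid; x points from the front edge to the hinge.
- shackle: The shackle. Origin: centre of the bar at the top of the bow, midway between the legs (the bow is a half circle, 50 over its outside). z up; y points from the free leg to the heel leg; x square to the U. Fully up, origin 163.5 above the bench and the free leg's bevelled end 56 below it: 2.5 above the shut tongue, 7 above the padlock. Locked, origin 141 up.
- shackle_swing (a joint): Swing of the shackle about the heel leg, rad: 0 = free leg straight towards the chest's -y; grows as it turns out towards the chest's -x (starts 0.8 to 1.5; turns easily; closing is anticlockwise from above). It enters the hole at the angle of the askew padlock, somewhere between -0.15 and 0.15; about 0.04 off is forgiven.
- shackle_drop (a joint): How far the shackle is pressed down, m: 0 = fully up (spring, 2 to 4 N). A leg that misses the hole stops at 0.002 to 0.010. In the hole the pawl is felt from 0.013 as a bump, 10 to 13 N in all; it snaps in at 0.0225 and holds the shackle there; at 0.024 the shackle bottoms hard. Let go before the click, it springs up. Over 35 N on the lock counts as forced.
- meter_mid (a point): Bystander, leave alone: yellow multimeter lying on the bench, 150 x 76 x 38; point at its centre.
- dispenser_mid (a point): Bystander, leave alone: white round solvent dispenser, 62 across, 124 high; point at its centre.
- paste_jar_mid (a point): Bystander, leave alone: small jar with a grey cap, 38 across, 34 high; point at its centre.

How it is judged:
On the way, in this order (a step that is already met when the one before it is completed fails the run):
1. the lid is shut (value of joint lid below 0.03 rad), for 0.2 s.
2. the shackle is pressed home through the slot, in line with the padlock (value of joint lid below 0.03 rad and value of joint shackle_drop above 0.021 m and value of joint shackle_swing between -0.2 and 0.2 rad), for 0.2 s.
At the end, for the whole second after the job is handed in: The lid is shut (within 0.03 rad), the shackle is in line with the padlock (swing within 0.2 rad of 0) and the pawl holds it down by itself, at least 21 mm down from fully up (all of step 2); the robot touches nothing.
It fails at once if the shackle is forced: more than 35 N between it and the padlock or the lid's tongue (contact force between shackle and case above 35 N).
It fails at once if the multimeter is moved by more than 25 mm (distance of meter_mid from where it was at the start of the episode above 0.025 m).
It fails at once if the white solvent dispenser is moved by more than 25 mm (distance of dispenser_mid from where it was at the start of the episode above 0.025 m).
It fails at once if the small jar is moved by more than 25 mm (distance of paste_jar_mid from where it was at the start of the episode above 0.025 m).
It also fails if it takes over 64 s, if anything falls off the work surface, if the arm or the gripper's body presses on something with over 40 N, if the wrist force passes 120 N, or if a joint passes its speed limit or range.

## Working session

There is one attempt and no reset: what is moved stays moved. The work goes in short steps, each a Python script; the robot and the scene stay as the last script left them, time stands still between calls to the robot, and variables do not carry over. Pictures are saved under pics/ and viewed, on a budget of 10 in all, crops included, one or two more only if the job needs it, and the job is handed in when it is done.

```bash
ls; mkdir -p pics; python3 - <<'E'
from bench import manip
import cv2,numpy as np
np.set_printoptions(precision=4,suppress=True)
for c in("scene","top"):
    im,d=manip.grab_frame(c); cv2.imwrite(f"pics/{c}0.png",im[:,:,::-1]); np.savez(f"{c}0.npz",d=d,**manip.get_calibration(c))
    k=manip.get_calibration(c); print(c,k["R"],k["t"],k["camera_matrix"])
    for n in("case","heel","slot","lid_front","shackle","meter_mid","dispenser_mid","paste_jar_mid"):
        print(n,[(np.array(r["at"]),round(r["confidence"],2)) for r in manip.look_for(c,n)[:2]])
print(manip.current_time())
E
```

```text
pics
scene [[ 0.1591  0.9873  0.0022]
 [ 0.8509 -0.136  -0.5073]
 [-0.5006  0.0826 -0.8617]] [-0.1163 -0.4403  1.226 ] [[482.9612   0.     315.9333]
 [  0.     482.9612 240.145 ]
 [  0.       0.       1.    ]]
case [(array([0.6448, 0.1158, 0.1848]), 0.78)]
heel [(array([0.6498, 0.1101, 0.1814]), 0.63)]
slot [(array([0.6457, 0.1152, 0.1988]), 0.89)]
lid_front [(array([0.6395, 0.1189, 0.2015]), 0.82)]
shackle [(array([0.4638, 0.1119, 0.1512]), 0.65)]
meter_mid [(array([0.5892, 0.382 , 0.0311]), 0.95)]
dispenser_mid [(array([ 0.7001, -0.0944,  0.0945]), 0.73), (array([0.4602, 0.1124, 0.1463]), 0.47)]
paste_jar_mid [(array([0.6403, 0.1193, 0.2018]), 0.73), (array([ 0.5218, -0.0797,  0.0332]), 0.55)]
top [[ 0.0276 -0.9996 -0.0105]
 [-0.9796 -0.025  -0.1994]
 [ 0.199   0.0158 -0.9799]] [0.0225 0.5895 1.1271] [[625.1968   0.     318.3878]
 [  0.     625.1968 248.1015]
 [  0.       0.       1.    ]]
case [(array([0.5824, 0.1177, 0.0686]), 0.89)]
heel [(array([0.5864, 0.1193, 0.0641]), 0.93)]
slot [(array([0.6247, 0.1257, 0.2391]), 0.94)]
lid_front [(array([0.6242, 0.1229, 0.2328]), 0.65)]
shackle [(array([0.5644, 0.3806, 0.0297]), 0.25), (array([ 0.5072, -0.0806,  0.0367]), 0.17)]
meter_mid [(array([0.5638, 0.3822, 0.0301]), 0.71)]
dispenser_mid [(array([ 0.6676, -0.0895,  0.0967]), 0.86), (array([ 0.5057, -0.0784,  0.0356]), 0.45)]
paste_jar_mid [(array([ 0.5054, -0.0783,  0.0341]), 0.67), (array([0.5626, 0.3801, 0.0323]), 0.45)]
0.9
```

View pics/scene0.png

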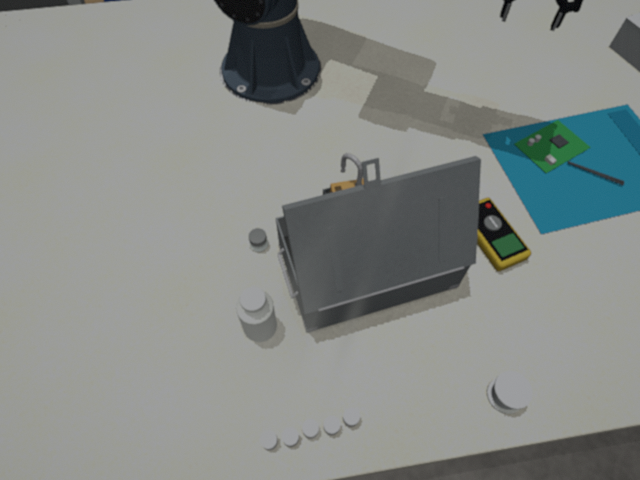

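View pics/top0.png

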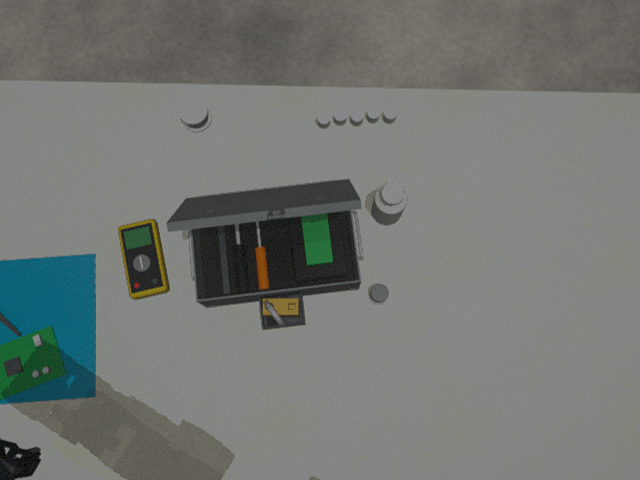

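The scene view shows the chest front facing the robot, the lid open wide (edge near px 290–480, 165–205) and the shackle at px (355,165). The top view shows the padlock at (283,310), the shackle swung out, the jar at (379,293) and the meter at (143,258). Next I'll fit the chest pose from the depth image.

```bash
cat > h.py <<'E'
import numpy as np,cv2
np.set_printoptions(precision=4,suppress=True)
def cloud(d,k):
    K=k["camera_matrix"];v,u=np.nonzero(d>0);z=d[v,u]
    c=np.c_[(u-K[0,2])/K[0,0]*z,(v-K[1,2])/K[1,1]*z,z]
    return (c-k["t"])@k["R"],np.c_[u,v]
E
python3 - <<'E'
from h import *
k=np.load("top0.npz");P,uv=cloud(k["d"],k)
b=(P[:,0]>.4)&(P[:,0]<.72)&(P[:,1]>-.06)&(P[:,1]<.30)
print("bench z",np.median(P[(P[:,0]>.3)&(P[:,0]<.4)&(abs(P[:,1])<.2)][:,2]))
r=P[b&(P[:,2]>.094)&(P[:,2]<.11)]
print(len(r), cv2.minAreaRect((r[:,:2]*1000).astype(np.float32)))
im=np.zeros((480,640),np.uint8)
H,xe,ye=np.histogram2d(r[:,0],r[:,1],bins=[np.arange(.42,.72,.01),np.arange(-.06,.30,.01)])
for i in range(len(H)):print(f"{xe[i]:.2f}",' '.join(f"{int(a):2d}" for a in H[i]))
s=P[b&(P[:,2]>.112)&(P[:,0]<.53)&(P[:,2]<.2)]
print("shackle",len(s));print(s[np.argsort(s[:,2])][::max(1,len(s)//40)])
k=np.load("scene0.npz");P,uv=cloud(k["d"],k)
print("bench z",np.median(P[(P[:,0]>.3)&(P[:,0]<.4)&(P[:,1]<0)&(P[:,1]>-.2)][:,2]))
m=(uv[:,0]>320)&(uv[:,0]<430)&(uv[:,1]>215)&(uv[:,1]<270)
q=P[m];c=q.mean(0);n=np.linalg.svd(q-c,full_matrices=0)[2][2];n*=np.sign(n[0])*-1
print("lid n",n,c,np.arccos(abs(n[2])))
L=P[(abs((P-c)@n)<.004)&(P[:,2]>.1)&(P[:,1]>-.1)&(P[:,1]<.35)]
print("lid ext",L.min(0),L.max(0),len(L)); print(L[np.argsort(L[:,0])][:5]);
s=P[(P[:,2]>.112)&(P[:,0]<.53)&(P[:,0]>.38)&(P[:,2]<.2)&(P[:,1]>0.05)&(P[:,1]<.2)]
print("shackle",len(s));print(s[np.argsort(s[:,2])][::max(1,len(s)//40)])
E
```

```text
bench z 0.00020173966480816662
1348 ((573.8033447265625, 118.43289947509766), (241.45098876953125, 301.38836669921875), 8.190530776977539)
0.42  0  0  0  0  0  0  0  0  0  0  0  0  0  0  0  0  0  0  0  0  0  0  0  0  0  0  0  0  0  0  0  0  0  0  0
0.43  0  0  0  0  0  0  0  0  0  0  0  0  0  0  0  0  0  0  0  0  0  0  0  0  0  0  0  0  0  0  0  0  0  0  0
0.44  0  0  0  0  0  0  0  0  0  0  0  0  0  0  0  0  0  0  0  0  0  0  0  0  0  0  0  0  0  0  0  0  0  0  0
0.45  0  0  0  0  0  0  0  0  0  0  0  0  0  6  5 10  8  1 15  6  0  0  0  0  0  0  0  0  0  0  0  0  0  0  0
0.46  0  0  0  0  0  0  0  0  0  0  0  0  0 32 20 35 25  7 12 17  0  0  0  0  0  0  0  0  0  0  0  0  0  0  0
0.47  0  0  0  0  0  0  0  0  0  0  0  0  0 21 11 33 31 31  4 10  0  0  0  0  0  0  0  0  1  6 11  8  0  0  0
0.48  0  0  0  0  0  0  0  0  0  0  0  0  0 20 20 17 18 16 17  9  0  0  5  7 11 11 11 14 10  7  1 11  0  0  0
0.49  0  0  0  0  0  0  0  0  0  0  0  0  0  0  2  4  9 12 13 14 12 13 10  4  2  0  0  0  0  0  0 14  0  0  0
0.50  0  0  0  0  0  0  0  0  1  8 10 13 12 15 11  9  5  0  0  0  0  0  0  0  0  
[... 3954 characters left out ...]
66]
 [0.4457 0.0944 0.1387]
 [0.4775 0.1196 0.1409]
 [0.4764 0.1197 0.1424]
 [0.4461 0.0997 0.1438]
 [0.4763 0.1177 0.1456]
 [0.4482 0.0972 0.1468]
 [0.4482 0.0971 0.1495]
 [0.4738 0.1196 0.1507]
 [0.4425 0.0944 0.1518]
 [0.4759 0.1208 0.153 ]
 [0.4707 0.1145 0.1535]
 [0.4714 0.1234 0.1555]
 [0.4723 0.1212 0.1569]
 [0.4666 0.1114 0.1576]
 [0.4594 0.1073 0.1581]
 [0.4706 0.116  0.1587]
 [0.4694 0.118  0.1597]
 [0.4501 0.098  0.16  ]
 [0.4492 0.1055 0.1603]
 [0.459  0.1054 0.1607]
 [0.466  0.1149 0.1617]
 [0.4526 0.0992 0.1626]
 [0.4674 0.1163 0.1632]
 [0.4542 0.1043 0.1636]
 [0.4658 0.1166 0.1639]
 [0.4604 0.1085 0.1645]
 [0.4591 0.1124 0.165 ]
 [0.4567 0.1092 0.1655]
 [0.4596 0.1067 0.1666]]
```

```bash
python3 - <<'E'
from h import *
from bench import manip
k=np.load("top0.npz");P,uv=cloud(k["d"],k)
yaw=.145
for it in range(3):
    c,s=np.cos(yaw),np.sin(yaw);R=np.array([[c,-s],[s,c]])
    Q=(P[:,:2]-[.5936,.1175])@R; z=P[:,2]
    rim=(z>.097)&(z<.107)
    f=rim&(abs(Q[:,0]+.093)<.01)&(abs(Q[:,1])<.14)&((Q[:,1]>.05)|(Q[:,1]<-.05))
    pf=np.polyfit(Q[f,1],Q[f,0],1); 
    l=rim&(abs(Q[:,1]-.15)<.015)&(abs(Q[:,0])<.08); r=rim&(abs(Q[:,1]+.15)<.015)&(abs(Q[:,0])<.08)
    pl=np.polyfit(Q[l,0],Q[l,1],1);pr=np.polyfit(Q[r,0],Q[r,1],1)
    print(yaw,"front",pf,np.percentile(Q[f,0],[2,50,98]),"L",pl,"R",pr,"mid y",(pl[1]+pr[1])/2)
    yaw+=(-pf[0]*2+pl[0]+pr[0])/4
for nm in("top","scene"):
    k=np.load(nm+"0.npz");P,uv=cloud(k["d"],k);Q=(P[:,:2]-[.5936,.1175])@R
    m=(P[:,2]>.125)&(P[:,2]<.2)&(Q[:,0]<-.1)&(Q[:,0]>-.2)&(abs(Q[:,1])<.08)
    q=Q[m];e=q-q.mean(0);v=np.linalg.svd(e,full_matrices=0)[2][0];print(nm,"shackle mid",(q.min(0)+q.max(0))/2,"swing",np.arctan2(v[0],v[1]))
    t=m&(P[:,2]>.162);print("bow top mean",Q[t].mean(0),P[t,2].max())
print(manip.current_force(),manip.current_ee_pos())
E
```

```text
0.145 front [-0.0028 -0.0947] [-0.0964 -0.0947 -0.0926] L [0.004  0.1517] R [ 0.0017 -0.1447] mid y 0.0035147243763022362
0.14778612521288972 front [ 0.     -0.0947] [-0.0964 -0.0947 -0.0927] L [0.0012 0.1517] R [-0.0011 -0.1447] mid y 0.003514299036793747
0.14778445386349495 front [ 0.     -0.0947] [-0.0964 -0.0947 -0.0927] L [0.0012 0.1517] R [-0.0011 -0.1447] mid y 0.0035142992838448767
top shackle mid [-0.1392  0.0124] swing -2.1075601553979855
bow top mean [-0.1387  0.0129] 0.17169976843306842
scene shackle mid [-0.1342  0.0106] swing 1.0212834413121288
bow top mean [-0.1341  0.0118] 0.16664722791294598
[0.6582 1.1953 0.5399] [0.2455 0.4922 0.2313]
```

```bash
cat >> h.py <<'E'
from bench import manip
yaw=.148;O=np.array([.5925,.1194]);c,s=np.cos(yaw),np.sin(yaw);RC=np.array([[c,-s],[s,c]])
def W(x,y,z): return np.r_[O+RC@[x,y],z]
def A(th,flip=1): # tool down, tool y at world angle th
    y=flip*np.array([np.cos(th),np.sin(th),0]);z=np.array([0,0,-1.]);return np.c_[np.cross(y,z),y,z]
E
cat > lid.py <<'E'
from h import *
import sys
q=manip.current_qpos();best=None
for f in(1,-1):
    a=manip.inverse_kinematics(W(.075,.05,.30),A(yaw+np.pi/2,f)); print(f,a)
    if a is not None and (best is None or abs(a[5])<abs(best[1][5])):best=(f,a)
f=best[0];Rt=A(yaw+np.pi/2,f)
manip.set_gripper(0)
p=manip.current_ee_pos();manip.move_l([p[0]+.1,p[1],.42],max_speed=.25)
manip.move_ptp(W(.085,.05,.42),Rt); manip.move_l(W(.085,.05,.29),max_speed=.2)
f0=np.array(manip.current_force());print("f0",f0,manip.current_time())
r=.155
for th in np.r_[np.arange(1.15,.04,-.08)]:
    n=np.array([np.sin(th),np.cos(th)]) # upper normal in x,z
    # tip box half-depth ~11mm in x: touching edge is the -x lower edge -> offset
    px=.097-r*np.cos(th)+.003*n[0]+.011; pz=.102+r*np.sin(th)+.003*n[1]-.002
    manip.move_l(W(px,.05,pz),max_speed=.12)
    F=np.array(manip.current_force())-f0; print(round(th,2),F)
    if np.linalg.norm(F)>25: break
print(manip.current_time())
E
python3 lid.py
```

```text
1 [ 0.1983  0.5525  1.1751 -0.      1.414  -1.5205]
-1 [ 0.1983  0.5525  1.1751 -0.      1.414   1.6211]
f0 [ 1.0258  0.3883 -0.2172] 5.1167
1.15 [-1.3778 -1.0366  0.5449]
1.07 [-0.8994  0.4405  0.6974]
0.99 [-1.4203 -0.6197  0.1037]
0.91 [-0.0772 -0.638   0.0436]
0.83 [-1.0282 -0.4266  0.1556]
0.75 [-1.043  -0.2696  0.496 ]
0.67 [-0.7303 -0.2521 -0.3993]
0.59 [-0.7788 -1.0943  0.2372]
0.51 [-0.8232  0.5401  0.1219]
0.43 [-0.5787  0.2904  0.7405]
0.35 [-1.1609 -1.1708  0.242 ]
0.27 [-0.7816  0.5916  0.4927]
0.19 [-1.2751 -0.4579  1.2342]
0.11 [-0.6604 -0.0432 -0.0906]
9.0167
```

```bash
python3 - <<'E'
from h import *
im,d=manip.grab_frame("scene");k=manip.get_calibration("scene");cv2.imwrite("pics/s1.png",im[:,:,::-1])
P,uv=cloud(d,k);Q=(P[:,:2]-O)@RC
m=(abs(Q[:,1])<.14)&(Q[:,0]>-.08)&(Q[:,0]<.09)&(P[:,2]>.08)&(P[:,2]<.35)
H=np.histogram2d(Q[m,0],P[m,2],bins=[np.arange(-.08,.1,.02),np.arange(.08,.34,.02)])[0];print(H.astype(int))
print(manip.current_ee_pos(),manip.look_for("scene","lid_front")[:1])
E
```

```text
[[   0  969   86    0    0    0    0    0    0    1    0    0]
 [   0 1375   11    5   62   24  139   54   34   41   46    0]
 [   0 1543   79   81  222  311  407  152   70  106  133   69]
 [   0 1634    0    0    0    0    0    0  154  276  314  238]
 [   0 1670    0    0    0    0    0    0    0    0    0    0]
 [   0 1722    0    0    0    0    0    0    0    0    0    0]
 [   0 1779    0    0    0    0    0    0    0    0    0    0]
 [   0 1837    0    0    0    0    0    0    0    0    0    0]]
[0.5401 0.1621 0.1205] [{'at': [0.6066, 0.1023, 0.1135], 'confidence': 0.89}]
```

View pics/s1.png

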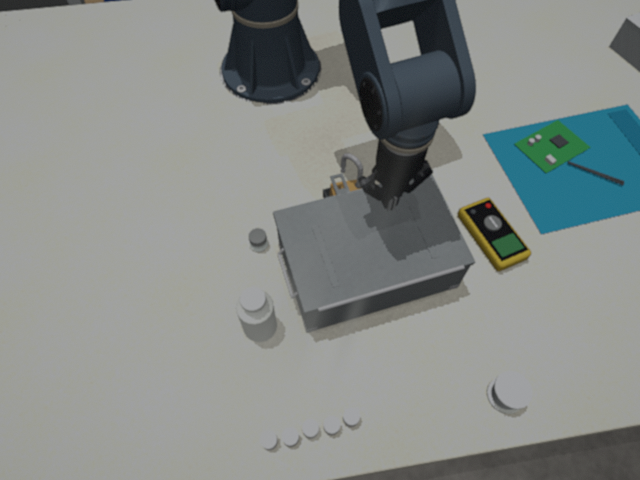

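The lid is nearly flat, with its front edge at about px (280–450, 180–210) and the fingers on it. The shackle is untouched at (350,165). I'll press on down until I feel contact.

```bash
python3 - <<'E'
from h import *
f0=np.array([-.1,0,0.2]);p=np.array(manip.current_ee_pos());ok=False
for z in np.arange(.117,.095,-.0012):
    manip.move_l([p[0]-.0002,p[1],z],max_speed=.03);F=manip.current_force();print(round(z,4),round(F[2],2),round(manip.current_ee_pos()[2],4))
    if F[2]>14:break
manip.dwell(.2);print(manip.current_force())
q=manip.current_ee_pos();manip.move_l([q[0],q[1],.20],max_speed=.2)
im,d=manip.grab_frame("scene");k=manip.get_calibration("scene")
P,uv=cloud(d,k);Q=(P[:,:2]-O)@RC
m=(abs(Q[:,1]+.09)<.04)&(Q[:,0]>-.085)&(Q[:,0]<.08)&(P[:,2]>.08)&(P[:,2]<.13)
print(np.polyfit(Q[m,0],P[m,2],1),manip.current_time())
E
```

```text
0.117 0.04 0.1172
0.1158 0.89 0.1158
0.1146 0.54 0.1145
0.1134 0.15 0.1132
0.1122 -0.62 0.1121
0.111 -0.06 0.1109
0.1098 0.31 0.1097
0.1086 0.15 0.1085
0.1074 -0.94 0.1073
0.1062 0.19 0.1061
0.105 1.99 0.105
0.1038 15.22 0.1049
[-5.0817 -1.4728 14.5232]
[0.0019 0.1026] 13.0
```

```bash
cat >> h.py <<'E'
def mid(s,z): return W(-.12-.02*np.sin(s),.02-.02*np.cos(s),z)
E
python3 - <<'E'
from h import *
z0=.1425;best=None
for f in(1,-1):
    a=[manip.inverse_kinematics(mid(s,z0),A(yaw-s,f)) for s in(1.03,-.2)];print(f,a)
    if all(x is not None for x in a):
        m=max(abs(x[5]) for x in a)
        if best is None or m<best[0]:best=(m,f)
f=best[1];print("flip",f);np.save("flip.npy",f)
s=1.03
manip.set_gripper(.5,20);manip.move_ptp(mid(s,.23),A(yaw-s,f));manip.move_l(mid(s,z0),max_speed=.12)
F=np.array(manip.current_force());print("pre",F)
im,d=manip.grab_frame("scene");cv2.imwrite("pics/s2.png",cv2.resize(im[120:240,270:430,::-1],None,fx=4,fy=4))
manip.set_gripper(0,20);print("grip",manip.current_grip_width(),manip.current_force(),manip.current_time())
im,d=manip.grab_frame("top");cv2.imwrite("pics/t2.png",cv2.resize(im[230:390,180:380,::-1],None,fx=4,fy=4))
E
```

```text
1 [array([ 0.135 ,  0.3276,  1.9416, -0.    ,  0.8724,  1.017 ]), array([ 0.1164,  0.3605,  1.8914, -0.    ,  0.8897, -0.2316])]
-1 [array([ 0.135 ,  0.3276,  1.9416, -0.    ,  0.8724, -2.1246]), None]
flip 1
pre [ 0.0013  0.4512 -0.1025]
grip 0.1078845933158037 [-3.0766  1.8355  1.9435] 16.9583
```

View pics/t2.png

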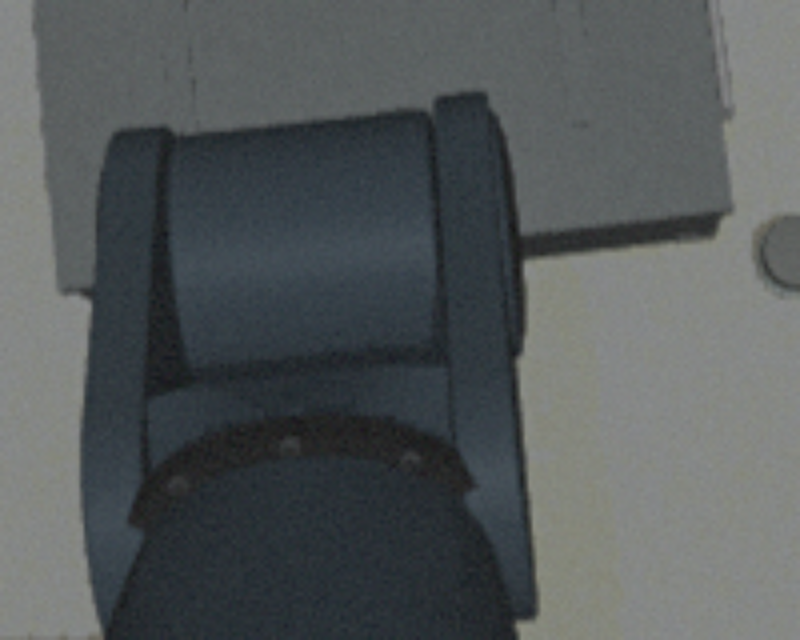

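View pics/s2.png

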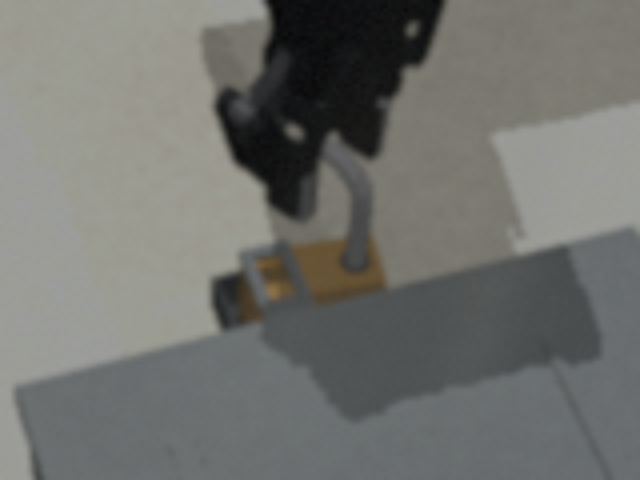

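Grip 0.108 (9.2 mm) means the bar is held. The crop shows the bow between the fingers (about px 330,150), and the tongue's slot over the padlock (275,290). I'll swing it to 0 now.

```bash
python3 - <<'E'
from h import *
f=int(np.load("flip.npy"));z=manip.current_ee_pos()[2]
for s in np.r_[np.arange(.88,.1,-.15),0.0]:
    manip.move_l(mid(s,z),A(yaw-s,f),max_speed=.08);print(round(s,2),np.array(manip.current_force()),round(manip.current_grip_width(),3))
print(manip.current_time(),manip.current_ft_torque())
im,d=manip.grab_frame("scene");cv2.imwrite("pics/s3.png",cv2.resize(im[120:240,270:430,::-1],None,fx=5,fy=5))
E
```

```text
0.88 [-2.5152  2.9834  2.5389] 0.108
0.73 [-1.5735  4.2573  2.5529] 0.104
0.58 [-1.9329  3.1407  1.4873] 0.108
0.43 [-1.2097  3.5765  2.1332] 0.106
0.28 [-0.748   4.58    3.0777] 0.106
0.13 [-0.5195  4.4536  2.4598] 0.104
0.0 [0.5473 4.4443 2.5273] 0.106
19.0917 [ 0.7073 -0.0747 -0.0324]
```

View pics/s3.png

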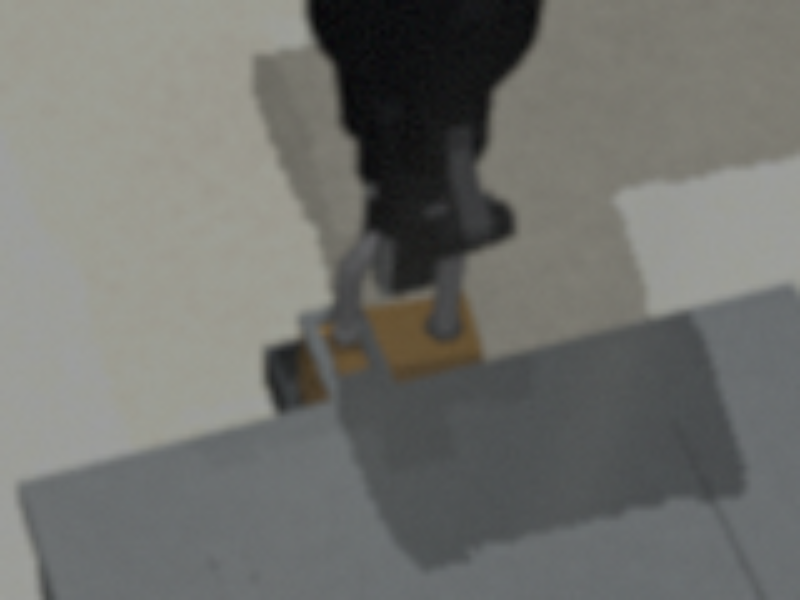

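The shackle is now lined up: free leg over the tongue slot (px 345,330), heel at (445,330), and side forces are small. Next is a gentle press-and-feel search.

```bash
cat > press.py <<'E'
from h import *
f=int(np.load("flip.npy"));z0=.1425;done=False
def go(s,z,v=.04): manip.move_l(mid(s,z),A(yaw-s,f),max_speed=v)
for s in(0,.05,-.05,.1,-.1,.15,-.15,.2,-.2):
    go(s,z0,.06);d=0;log=[]
    while True:
        d+=.0008 if d<.0205 else .0004
        go(s,z0-d);F=np.array(manip.current_force());log.append((round(d*1e3,1),round(F[2],1)))
        if d<.0125 and F[2]>9: break
        if F[2]>24 or d>.0242: done=True;break
    print(s,log,F,round(z0-manip.current_ee_pos()[2],4),manip.current_grip_width(),round(manip.current_time(),1))
    if done or manip.current_time()>45:break
if not done: go(s,z0)
E
python3 press.py
```

```text
0 [(0.8, np.float64(2.3)), (1.6, np.float64(2.7)), (2.4, np.float64(1.8)), (3.2, np.float64(2.0)), (4.0, np.float64(1.9)), (4.8, np.float64(1.8)), (5.6, np.float64(1.4)), (6.4, np.float64(2.2)), (7.2, np.float64(6.6)), (8.0, np.float64(12.0))] [-1.5645  6.129  12.0012] 0.0073 0.10758246999972072 21.9
0.05 [(0.8, np.float64(2.0)), (1.6, np.float64(1.2)), (2.4, np.float64(2.0)), (3.2, np.float64(2.0)), (4.0, np.float64(1.3)), (4.8, np.float64(1.8)), (5.6, np.float64(2.6)), (6.4, np.float64(3.3)), (7.2, np.float64(2.3)), (8.0, np.float64(3.6)), (8.8, np.float64(5.9)), (9.6, np.float64(9.6))] [-3.2745  5.0287  9.5984] 0.0092 0.11073650879182197 25.2
-0.05 [(0.8, np.float64(2.0)), (1.6, np.float64(1.4)), (2.4, np.float64(0.8)), (3.2, np.float64(2.2)), (4.0, np.float64(2.1)), (4.8, np.float64(1.7)), (5.6, np.float64(2.1)), (6.4, np.float64(3.1)), (7.2, np.float64(8.8)), (8.0, np.float64(16.0))] [-3.1631  5.21   16.0033] 0.007 0.10635267438614737 28.0
0.1 [(0.8, np.float64(2.2)), (1.6, np.float64(2.1)), (2.4, np.float64(2.4)), (3.2, np.float64(0.3)), (4.0, np.float64(1.6)), (4.8, np.float64(1.6)), (5.6, np.float64(1.7)), (6.4, np.float64(2.4)), (7.2, np.float64(1.7)), (8.0, np.float64(2.6)), (8.8, np.float64(3.5)), (9.6, np.float64(3.4)), (10.4, np.float64(2.0)), (11.2, np.float64(3.4)), (12.0, np.float64(2.5)), (12.8, np.float64(3.8)), (13.6, np.float64(5.3)), (14.4, np.float64(8.7)), (15.2, np.float64(11.7)), (16.0, np.float64(1.7)), (16.8, np.float64(4.5)), (17.6, np.float64(4.4)), (18.4, np.float64(5.5)), (19.2, np.float64(6.1)), (20.0, np.float64(4.8)), (20.8, np.float64(4.9)), (21.2, np.float64(0.7)), (21.6, np.float64(1.9)), (22.0, np.float64(3.7)), (22.4, np.float64(3.4)), (22.8, np.float64(3.7)), (23.2, np.float64(3.1)), (23.6, np.float64(3.9)), (24.0, np.float64(6.8)), (24.4, np.float64(11.5))] [-1.5801  1.4263 11.4684] 0.0239 0.11224965957089944 37.0
```

It dropped in at about 0.1, went over the pawl bump (11.7 N) and bottomed softly. I'll release it and check.

```bash
python3 - <<'E'
from h import *
p=np.array(manip.current_ee_pos())
manip.set_gripper(.5);manip.move_l(p+[0,0,.1],max_speed=.2)
q=manip.current_qpos();manip.move_ptp(np.r_[.30,.35,.35],A(yaw,int(np.load("flip.npy"))))
for n in("scene","top"):
    im,d=manip.grab_frame(n);k=manip.get_calibration(n);P,uv=cloud(d,k);Q=(P[:,:2]-O)@RC
    m=(P[:,2]>.118)&(P[:,2]<.2)&(Q[:,0]<-.1)&(Q[:,0]>-.17)&(abs(Q[:,1])<.06)
    q=Q[m];v=np.linalg.svd(q-q.mean(0),full_matrices=0)[2][0];print(n,m.sum(),"top z",np.percentile(P[m,2],[90,99]),"swing",np.arctan(v[0]/v[1]))
    l=(abs(Q[:,1]+.09)<.04)&(abs(Q[:,0])<.08)&(P[:,2]>.08)&(P[:,2]<.13);print("lid",np.polyfit(Q[l,0],P[l,2],1))
    if n=="scene":cv2.imwrite("pics/s4.png",cv2.resize(im[120:240,270:430,::-1],None,fx=5,fy=5))
print(manip.current_time(),manip.current_force())
E
```

```text
scene 174 top z [0.1429 0.1452] swing 0.0993624762663804
lid [0.0015 0.1027]
top 154 top z [0.147  0.1504] swing 0.08429053942743717
lid [0.0023 0.1055]
39.4583 [0.3972 0.6248 0.2348]
```

View pics/s4.png

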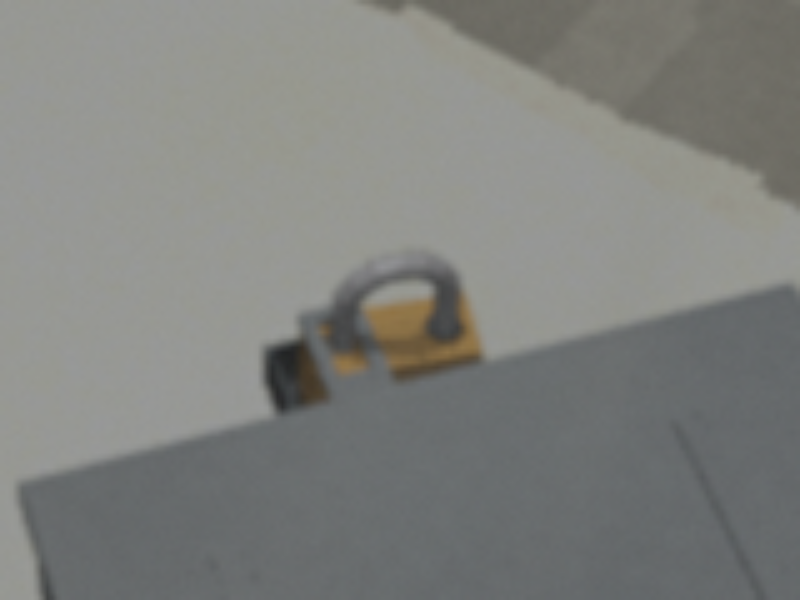

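The shackle stays down on its own with its legs through the slot (bow at px 400,265). Its top sits at about 0.145 m, against 0.167 before in the same camera. The pawl is holding it, so I'll hand in.

```bash
python3 -c "
from bench import manip
manip.sign_off();print(manip.current_time())"
```

```text
the job is handed in; nothing more can be done
the job is handed in; nothing more can be done
```

The chest is locked and the job is handed in, with the robot's clock at about 39.5 s. I shut the lid, gripped the shackle by its bow and swung it round. Then I felt for the hole: presses at swing 0, 0.05 and -0.05 landed on metal and I eased off each time. At 0.10 the leg went in, passed the pawl bump at about 11.7 N and bottomed softly. The highest vertical force read on the tool while pressing was 16 N, on the -0.05 miss.

**Checks with the arm clear:**
- **Shackle height:** it stays down by itself. The bow top dropped about 21.4 mm in both cameras; that compares a highest point before with a 99th percentile now, so it is rough against the 22.5 mm locked depth.
- **Swing:** 0.08 to 0.10 rad, within the 0.2 allowed.
- **Lid:** flat to about 0.002 rad, so shut.
- **Camera disagreement:** the two cameras differ by about 5 mm in the absolute height of the bow, but agree on how far it dropped.
- **Bystanders:** I kept clear of the multimeter, dispenser and jar, but did not measure their positions again at the end.

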